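Pack a pastry cutter under the cantilever tray

TASK

Put the small round pastry cutter away in the decorating kit: take the top tray by its handle and swing it up and over on its arms until it rests fully open by itself, stand the cutter upright on the floor of the compartment underneath, then swing the tray gently back down until it sits fully home on the box, without letting it drop. Leave the big round cutter and the square cutter where they stand.

Things in the scene. Friction and masses are not known exactly. Their poses are not given: they have to be found in the camera images.
- tray_arm (a joint): Swing angle q (rad) of the tray: 0 home on the box, 2.356 fully open at its stop. Parallel arms, 100 mm between pivots, keep it level, heading unchanged. In the axes of point compartment each tray point shifts by x = 100 mm*(cos 15deg - cos(15deg+q)), z = 100 mm*(sin(15deg+q) - sin 15deg): open is 183 mm farther in +x, 24 mm higher. Nearly frictionless; stays at either end by its weight.
- tray_handle (a point): Centre of the tray's black handle bar, 14 mm wide (x), 110 long (y), 14 high, 55 mm above the tray's underside, on two posts 90 mm apart inside; pinch it across x from above, between the posts. 119 mm above the worktop when home. White tray 170 x 240 x 25 mm, 0.4 kg with arms; fixed steel nozzles, up to 38 mm above its underside, stand 87 mm either way in y. Axes as point compartment.
- compartment (a point): Centre of the inner floor, 4 mm above the worktop, of the fixed white base box: one compartment 162 (x) by 232 mm (y) inside, walls 4 mm, rim 64 mm above the worktop, hidden by the tray when home. x points away from the robot, to the side where the tray opens; y along the long side; z up. Steel arms run outside the short ends, to 129 mm in y from the centre.
- small_round_mid (a point): Centre, half-way up, of the small round cutter to pack: a plain copper ring, 44 mm outside diameter, 3 mm wall, 46 mm high, standing upright on the worktop, open at top and bottom; about 50 g. z is its axis.
- big_round_mid (a point): Centre, half-way up, of the big round cutter (bystander): the same kind of copper ring, 68 mm diameter, 46 mm high.
- square_mid (a point): Centre, half-way up, of the square cutter (bystander): copper, 48 by 48 mm, 46 mm high, 3 mm wall.
Not all that is in view belongs to the job. Leave any blue look-alike of the part that bears small_round_mid alone.

How it is judged:
By the outcome, as a careful person would: the job done as asked, in the order asked, and still so for the second after the job is handed in, with the robot touching nothing.
It also fails if it takes over 72 s, if anything falls off the work surface, if the arm or the gripper's body presses on something with over 40 N, if the wrist force passes 120 N, or if a joint passes its speed limit or range.

ROBOT

A 7-joint arm with a two-finger parallel gripper is mounted at the origin on the work surface. World frame = base frame: x ahead of the robot, y to its left, z up, the work surface at z = 0. Lengths are in mm, angles in rad, forces in N, time in s.
With the tool pointing down it reaches from about 400 to 875 mm from the base axis. Payload 4.4 kg.
Tool frame: the origin (TCP) lies at the very end of the fingers, on their centre line; the grasp point (between the pads) lies 19 mm behind it; z points along the fingers, y is the line along which they close (so a half turn about z gives the same grasp; the last joint's range is limited). The gripper opens to 85 mm and grips with 20 to 120 N. Pads are 22 mm wide; open, the fingers measure 114 mm over their backs; the gripper's body (76 mm by 85 mm) begins 54 mm behind the grasp point. The pads swing forward as they close: fully open they stand 13 mm farther back than shut.
Start: joints at [1.131, 0.628, 0.038, 1.517, -0.027, 0.996, -0.02], TCP at [237.379, -605.119, 231.313] pointing down, gripper open.
Joint ranges: [-3.06, 3.06], [-0.37, 2.12], [-1.25, 1.32], [0.18, 2.47], [-1.1, 4.24], [0.23, 1.98], [-2.94, 2.94]. Speed limits (rad/s): [2.57, 2.57, 3.14, 3.14, 3.14, 3.14, 3.14].

INTERFACE

Orientations are given as [roll, pitch, yaw] about the fixed x, y, z axes, in that order (R = Rz(yaw) Ry(pitch) Rx(roll)).
In Python, from cell import ctrl gives the robot as it stands.
- The arm moves only by the tool step_arm, never from a script. Its argument "series" is a list that holds one entry, the list of rows, each a list of 7 numbers: the turn, a rotation vector about the tool's x, y, z as a fraction of full scale, then the shift along the tool's x, y, z as a fraction of full scale, then the closure, from 0 (fully open) to 1 (shut). In form: [[[ax, ay, az, tx, ty, tz, gripper], ...]]. A call has 1 to 12 rows; each row shifts and turns the commanded pose from where the row before left it, along the tool's axes as they then stand; what a row does not reach is not made up. Full scale, the value 1, is 150 mm for a shift and 45 degrees for a turn. A row lasts 1/10 s, in which the tool goes at most 50 mm and 8.59 degrees, less where a joint would pass 70% of its speed; a pose out of reach is approached as far as the arm can. A call with a number of a shift or a turn outside -1 to 1 is refused whole. A call with a gripper value outside its range is refused whole. The fingers move at their own pace and stop on an object; the grip force is fixed at half the most. Time passes only in rows, so rows that do not move let the fingers close. It gives the time, the measured TCP pose, the force, the opening and the grip force at its end, in the units of the state.
- ctrl.read_state(): the state, without advancing time (a new reading comes with each control period).
- ctrl.get_image(name): name is "scene" or "top" or "wrist"; returns a dict with "img" (420x560x3 uint8, red, green, blue), "fx", "fy", "cx", "cy" (pixels), "R" (3x3) and "t" (3): a world point X has camera coordinates R X + t. Camera axes: x right, y down, z forward; pixel columns grow to the right and rows downward; lengths in mm; the calibration is good to about 2 mm. A picture is of the moment at which its call begins. There is no depth.
- ctrl.finish_job(): hands the job in; it is judged then, once.
Trained networks look in a picture, given as the dict that the camera call returned (one of the last four; its "shot" number tells which), for a name from the list of things; names that differ only in an ending like _2 or _b are one class to them, and where a whole thing is asked for, a point or a joint stands for the part that bears it (a point fixed in the world has none). Each returns a list of dicts, best first, with "score" (0 to 1); they miss things now and then, are a little off and sometimes report something else, mostly with a low value. They report only what shows in the picture. A call takes as long as a camera call. They do not tell look-alikes from the thing itself.
- ctrl.recognise(picture, thing): "centre" ([column, row] in pixels, amid what is visible of it).
The state is a dict: "clock": time; "qpos": joint angles; "qd": joint speeds; "tau": joint torques, N m; "eef_pos": TCP position; "tool_rot": TCP orientation; "force": force on the tool from outside, world axes, zero at the start; "torque": the same for the moment, N m; "width": finger opening in mm; "gripper_force": force on a finger pad.
Only numpy, scipy, OpenCV 4.12 (cv2) and the standard library are available. Lean on these libraries where they do the work, as an engineer would, in place of code of your own. Each camera call takes 0.05 s, during which the arm holds its last target. There are 200 camera calls.

## Working session

There is one attempt and no reset: what is moved stays moved. The work goes in short steps, Python scripts to look and compute and a tool call to move; the robot and the scene stay as the last step left them, time stands still between calls to the robot, and variables do not carry over. Pictures are saved under pics/ and viewed, at most 10 in all, crops included, and the job is handed in when it is done.

Besides the shell and the picture viewer there is one more tool, called in YAML: its name, and indented under it one key for each argument. step_arm: Moves the arm, as the interface text tells. Shift numbers are shares of 150 mm and turn numbers shares of 45 degrees, none past 1 either way. Its arguments: {"type":"object","properties":{"series":{"type":"array","items":{"type":"array","items":{"type":"array","items":{"type":"number","minimum":-1,"maximum":1}}}}},"required":["series"]}

```bash
mkdir -p pics; cat > h.py <<'E'
import numpy as np, cv2
from cell import ctrl
def ray(p,uv,z):
    R=np.array(p["R"]);t=np.array(p["t"]);C=-R.T@t
    d=R.T@np.array([(uv[0]-p["cx"])/p["fx"],(uv[1]-p["cy"])/p["fy"],1])
    return C+d*(z-C[2])/d[2]
def proj(p,X):
    c=np.array(p["R"])@np.array(X)+np.array(p["t"]);return [p["fx"]*c[0]/c[2]+p["cx"],p["fy"]*c[1]/c[2]+p["cy"]]
def save(p,n): cv2.imwrite(f"pics/{n}.png",cv2.cvtColor(p["img"],cv2.COLOR_RGB2BGR))
H=dict(tray_handle=119,compartment=4,small_round_mid=23,big_round_mid=23,square_mid=23)
E
python3 - <<'E'
from h import *
for n in ("top","scene"):
    p=ctrl.get_image(n);save(p,n+"0")
    for k,z in H.items():
        for d in ctrl.recognise(p,k)[:3]: print(n,k,round(d["score"],2),np.round(d["centre"]),np.round(ray(p,d["centre"],z)))
s=ctrl.read_state();print(s["clock"],s["eef_pos"],s["tool_rot"],s["width"])
E
```

```text
top tray_handle 0.89 [144. 232.] [462. 128. 119.]
top compartment 0.67 [146. 230.] [476. 167.   4.]
top compartment 0.2 [354. 245.] [ 437. -233.    4.]
top small_round_mid 0.94 [434. 231.] [ 456. -379.   23.]
top small_round_mid 0.93 [435. 178.] [ 556. -387.   23.]
top big_round_mid 0.72 [352. 243.] [ 439. -227.   23.]
top square_mid 0.64 [374. 180.] [ 557. -272.   23.]
scene tray_handle 0.68 [356. 318.] [484. 161. 119.]
scene compartment 0.73 [355. 324.] [457. 150.   4.]
scene small_round_mid 0.96 [195. 153.] [ 549. -378.   23.]
scene small_round_mid 0.55 [233. 143.] [ 457. -359.   23.]
scene big_round_mid 0.8 [274. 180.] [ 426. -216.   23.]
scene square_mid 0.92 [220. 186.] [ 540. -264.   23.]
0.6 [ 237.36826526 -605.13575724  231.31533442] [ 3.14155127e+00 -3.33453168e-05  3.73736979e-01] 85.36647442082676
```

View pics/top0.png

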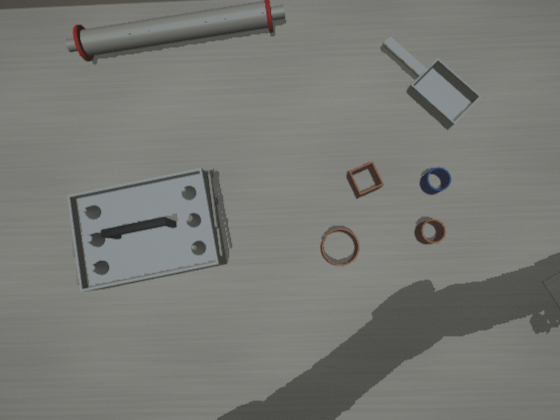

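View pics/scene0.png

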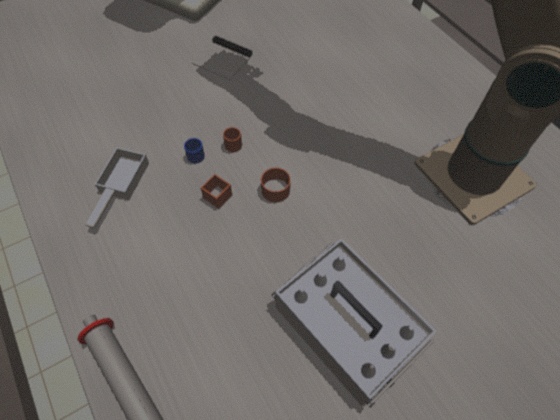

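The top view shows the box at left with its handle bar about (104–175, 222–233). The copper small ring is at (431,231), its blue look-alike at (435,180), the big ring at (340,246) and the square at (366,180). The scene view agrees, with the handle bar at (334–377, 290–330). Next I measure the box yaw and the handle.

```bash
python3 - <<'E'
from h import *
T=ctrl.get_image("top");S=ctrl.get_image("scene")
for p,hs,cs,rs in ((T,[(104,233),(175,222)],[(71,196),(204,171),(218,264),(83,290)],(431,231)),(S,[(336,288),(377,328)],[(342,244),(432,330),(371,395),(275,293)],(233,139))):
    h=[ray(p,u,120) for u in hs];d=h[0]-h[1]
    print("handle",np.round(h),np.round((h[0]+h[1])/2),np.linalg.norm(d),np.degrees(np.arctan2(-d[0],d[1]))%180)
    c=np.array([ray(p,u,89) for u in cs]);print("corners",np.round(c).tolist(),np.round(c.mean(0)))
    e=np.roll(c,-1,0)-c;print(np.round(np.linalg.norm(e,axis=1)),np.round(np.degrees(np.arctan2(e[:,1],e[:,0]))%90,1))
    print("ring",ray(p,rs,23))
# copper mask in top
hsv=cv2.cvtColor(T["img"],cv2.COLOR_RGB2HSV);m=((hsv[...,0]<14)&(hsv[...,1]>90)).astype(np.uint8)
n,l,st,ce=cv2.connectedComponentsWithStats(m)
for i in range(1,n):
    if st[i,4]>60: print(st[i],np.round(ray(T,(st[i,0]+st[i,2]/2,st[i,1]+st[i,3]/2),23)))
E
```

```text
handle [[463. 193. 120.]
 [477.  75. 120.]] [470. 134. 120.] 118.9080674780603 7.0605077984745295
corners [[532.0, 268.0, 89.0], [569.0, 34.0, 89.0], [407.0, 11.0, 89.0], [369.0, 242.0, 89.0]] [469. 139.  89.]
[237. 164. 234. 165.] [8.9 8.2 9.2 9.3]
ring [ 456.86390491 -372.31775297   23.        ]
handle [[482.  98. 120.]
 [463. 193. 120.]] [472. 146. 120.] 96.46510341312174 11.682545587044302
corners [[411.0, 22.0, 89.0], [371.0, 241.0, 89.0], [528.0, 272.0, 89.0], [575.0, 41.0, 89.0]] [471. 144.  89.]
[223. 160. 235. 165.] [10.4 11.  11.5  6.8]
ring [ 451.65732707 -370.13895775   23.        ]
[265   0   8  32 133] [896. -83.  23.]
[ 73  25  20  36 236] [855. 292.  23.]
[349 162  34  33 202] [ 559. -258.   23.]
[421 219  25  24 120] [ 457. -377.   23.]
[321 228  37  37 120] [ 433. -203.   23.]
```

step_arm:
  series:
    - [[0, 0, -0.1724, 0, 0, 0, 0], [0, 0, -0.1724, 0, 0, 0, 0], [0, 0, -0.1724, 0, 0, 0, 0], [0, 0, -0.1724, 0, 0, 0, 0], [0, 0, -0.1724, 0, 0, 0, 0], [0, 0, -0.1724, 0, 0, 0, 0], [0, 0, -0.1724, 0, 0, 0, 0], [0, 0, -0.1724, 0, 0, 0, 0], [0, 0, -0.1724, 0, 0, 0, 0], [0, 0, -0.1724, 0, 0, 0, 0], [0, 0, 0, 0.15, 0.29, 0, 0], [0, 0, 0, 0.15, 0.29, 0, 0]]

```text
clock: 1.9
eef_pos: [315.1, -547.9, 231.1]
tool_rot: [-3.141, 0.001, 1.722]
force: [1.3, 0.2, 0.0]
width: 85.6
gripper_force: 0.0
```

step_arm:
  series:
    - [[0, 0, 0, 0.15, 0.29, 0, 0], [0, 0, 0, 0.15, 0.29, 0, 0], [0, 0, 0, 0.15, 0.29, 0, 0], [0, 0, 0, 0.15, 0.29, 0, 0], [0, 0, 0, 0.15, 0.29, 0, 0], [0, 0, 0, 0.15, 0.29, 0, 0], [0, 0, 0, 0.29, 0, 0, 0], [0, 0, 0, 0.29, 0, 0, 0], [0, 0, 0, 0.29, 0, 0, 0], [0, 0, 0, 0.29, 0, 0, 0], [0, 0, 0, 0.29, 0, 0, 0], [0, 0, 0, 0.29, 0, 0, 0]]

```text
clock: 3.1
eef_pos: [511.8, -113.6, 231.6]
tool_rot: [3.141, 0.0, 1.727]
force: [-0.1, 0.5, 0.2]
width: 85.1
gripper_force: 0.0
```

step_arm:
  series:
    - [[0, 0, 0, 0.29, 0, 0, 0], [0, 0, 0, 0.29, 0, 0, 0], [0, 0, 0, 0.29, 0, 0, 0], [0, 0, 0, 0.29, 0, 0, 0], [0, 0, 0, 0.29, 0, 0, 0], [0, 0, 0, 0.29, 0, 0, 0], [0, 0, 0, 0, 0, 0, 0], [0, 0, 0, 0, 0, 0, 0]]

```text
clock: 3.9
eef_pos: [471.1, 143.7, 231.5]
tool_rot: [3.141, 0.0, 1.731]
force: [0.9, -0.8, 0.1]
width: 85.4
gripper_force: 0.0
```

```bash
python3 - <<'E'
from h import *
s=ctrl.read_state();print(s["clock"],s["eef_pos"],s["tool_rot"],s["force"])
p=ctrl.get_image("wrist");save(p,"w1")
for d in ctrl.recognise(p,"tray_handle")[:2]: print(d["score"],d["centre"],ray(p,d["centre"],119))
print("pred",proj(p,[470,139,119]), "ends",[proj(p,[470+a*.156*-1,139+a*.988,126]) for a in(-55,55)])
E
```

```text
3.9 [471.14463461 143.71423613 231.47030103] [3.14125893e+00 8.55493402e-05 1.73075181e+00] [ 0.85010125 -0.837272    0.14457301]
0.78 [277.3, 167.0] [465.83987865 166.82071651 119.        ]
pred [np.float64(276.8718459909166), np.float64(200.94642627399537)] ends [[np.float64(276.60748556664026), np.float64(265.4530797597919)], [np.float64(277.1440470564467), np.float64(133.3170177829735)]]
```

View pics/w1.png

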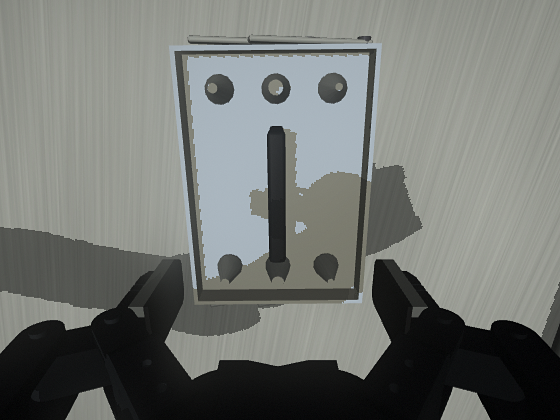

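The wrist view shows the handle bar vertical at column 277, rows 127–265, which matches the prediction. I descend and grip.

step_arm:
  series:
    - [[0, 0, 0, -0.01, -0.01, 0.28, 0], [0, 0, 0, 0, 0, 0.28, 0], [0, 0, 0, 0, 0, 0.2, 0], [0, 0, 0, 0, 0, 0.107, 0], [0, 0, 0, 0, 0, 0, 0.3], [0, 0, 0, 0, 0, 0, 0.7], [0, 0, 0, 0, 0, 0, 1], [0, 0, 0, 0, 0, 0, 1], [0, 0, 0, 0, 0, 0, 1], [0, 0, 0, 0, 0, 0, 1]]

```text
clock: 5.0
eef_pos: [470.8, 141.0, 102.3]
tool_rot: [3.14, 0.0, 1.729]
force: [-0.7, -0.8, 5.8]
width: 12.8
gripper_force: 59.1
```

```bash
python3 - <<'E'
import numpy as np
a=np.radians(15+135*(1-np.cos(np.linspace(0,np.pi,25)))/2)
x=-100*np.cos(a);z=100*np.sin(a)
print([[0,0,0,0,float(u),float(v),1] for u,v in zip(np.round(np.diff(x)/150,3),np.round(-np.diff(z)/150,3))])
E
```

```text
[[0, 0, 0, 0, 0.002, -0.006, 1], [0, 0, 0, 0, 0.006, -0.019, 1], [0, 0, 0, 0, 0.011, -0.031, 1], [0, 0, 0, 0, 0.017, -0.042, 1], [0, 0, 0, 0, 0.025, -0.051, 1], [0, 0, 0, 0, 0.036, -0.058, 1], [0, 0, 0, 0, 0.048, -0.061, 1], [0, 0, 0, 0, 0.06, -0.06, 1], [0, 0, 0, 0, 0.073, -0.056, 1], [0, 0, 0, 0, 0.085, -0.047, 1], [0, 0, 0, 0, 0.094, -0.035, 1], [0, 0, 0, 0, 0.1, -0.021, 1], [0, 0, 0, 0, 0.102, -0.006, 1], [0, 0, 0, 0, 0.1, 0.01, 1], [0, 0, 0, 0, 0.094, 0.024, 1], [0, 0, 0, 0, 0.085, 0.035, 1], [0, 0, 0, 0, 0.074, 0.043, 1], [0, 0, 0, 0, 0.062, 0.046, 1], [0, 0, 0, 0, 0.049, 0.046, 1], [0, 0, 0, 0, 0.038, 0.043, 1], [0, 0, 0, 0, 0.027, 0.036, 1], [0, 0, 0, 0, 0.018, 0.027, 1], [0, 0, 0, 0, 0.01, 0.017, 1], [0, 0, 0, 0, 0.003, 0.006, 1]]
```

Gripped. Now I swing it open in two halves, checking the forces.

step_arm:
  series:
    - [[0, 0, 0, 0, 0.002, -0.006, 1], [0, 0, 0, 0, 0.006, -0.019, 1], [0, 0, 0, 0, 0.011, -0.031, 1], [0, 0, 0, 0, 0.017, -0.042, 1], [0, 0, 0, 0, 0.025, -0.051, 1], [0, 0, 0, 0, 0.036, -0.058, 1], [0, 0, 0, 0, 0.048, -0.061, 1], [0, 0, 0, 0, 0.06, -0.06, 1]]

```text
clock: 5.8
eef_pos: [500.4, 146.0, 151.3]
tool_rot: [-3.141, -0.0, 1.728]
force: [2.4, 1.3, -8.1]
width: 12.8
gripper_force: 58.4
```

step_arm:
  series:
    - [[0, 0, 0, 0, 0.073, -0.056, 1], [0, 0, 0, 0, 0.085, -0.047, 1], [0, 0, 0, 0, 0.094, -0.035, 1], [0, 0, 0, 0, 0.1, -0.021, 1], [0, 0, 0, 0, 0.102, -0.006, 1], [0, 0, 0, 0, 0.1, 0.01, 1], [0, 0, 0, 0, 0.094, 0.024, 1], [0, 0, 0, 0, 0.085, 0.035, 1]]

```text
clock: 6.6
eef_pos: [609.9, 164.7, 166.2]
tool_rot: [3.14, -0.002, 1.728]
force: [-0.8, 2.4, -1.9]
width: 12.5
gripper_force: 59.5
```

step_arm:
  series:
    - [[0, 0, 0, 0, 0.074, 0.043, 1], [0, 0, 0, 0, 0.062, 0.046, 1], [0, 0, 0, 0, 0.049, 0.046, 1], [0, 0, 0, 0, 0.038, 0.043, 1], [0, 0, 0, 0, 0.027, 0.036, 1], [0, 0, 0, 0, 0.018, 0.027, 1], [0, 0, 0, 0, 0.01, 0.017, 1], [0, 0, 0, 0, 0.003, 0.006, 1], [0, 0, 0, 0, 0, 0, 1], [0, 0, 0, 0, 0, 0, 1]]

```text
clock: 7.6
eef_pos: [651.4, 171.7, 126.5]
tool_rot: [3.139, -0.003, 1.729]
force: [1.5, 5.1, 4.6]
width: 12.8
gripper_force: 60.5
```

The shift is 183 mm across and 24 mm up, so the tray is at its stop. I release it and rise.

step_arm:
  series:
    - [[0, 0, 0, 0, 0, 0, 0.85], [0, 0, 0, 0, 0, 0, 0.5], [0, 0, 0, 0, 0, 0, 0], [0, 0, 0, 0, 0, 0, 0], [0, 0, 0, 0, 0, 0, 0], [0, 0, 0, 0, 0, 0, 0], [0, 0, 0, 0, 0, -0.1, 0], [0, 0, 0, 0, 0, -0.28, 0], [0, 0, 0, 0, 0, -0.28, 0]]

```text
clock: 8.5
eef_pos: [650.2, 169.4, 225.7]
tool_rot: [-3.14, 0.0, 1.728]
force: [-0.2, 0.6, 0.9]
width: 85.8
gripper_force: 0.0
```

```bash
python3 - <<'E'
from h import *
s=ctrl.read_state();print(s["clock"],s["eef_pos"],s["tool_rot"],s["width"])
p=ctrl.get_image("top");save(p,"top1")
for d in ctrl.recognise(p,"small_round_mid")[:2]: print(d["score"],d["centre"],ray(p,d["centre"],23))
E
```

```text
8.5 [650.16007597 169.38163785 225.68188116] [-3.14010004e+00  1.68638234e-05  1.72798315e+00] 85.76465588421408
0.85 [435.6, 230.3] [ 457.90382373 -380.80711167   23.        ]
0.81 [437.0, 177.2] [ 557.46336885 -390.56247892   23.        ]
```

View pics/top1.png

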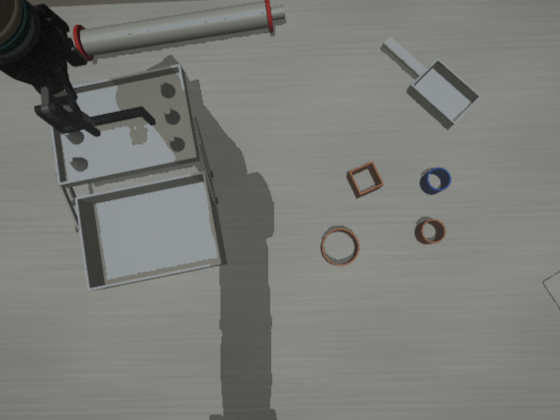

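The tray rests open and the compartment is empty. The ring is still at (431,231), so I go above it.

step_arm:
  series:
    - [[0, 0, 0, -0.282, -0.153, 0, 0], [0, 0, 0, -0.282, -0.153, 0, 0], [0, 0, 0, -0.282, -0.153, 0, 0], [0, 0, 0, -0.282, -0.153, 0, 0], [0, 0, 0, -0.282, -0.153, 0, 0], [0, 0, 0, -0.282, -0.153, 0, 0], [0, 0, 0, -0.282, -0.153, 0, 0], [0, 0, 0, -0.282, -0.153, 0, 0], [0, 0, 0, -0.282, -0.153, 0, 0], [0, 0, 0, -0.282, -0.153, 0, 0], [0, 0, 0, -0.282, -0.153, 0, 0], [0, 0, 0, -0.282, -0.153, 0, 0]]

```text
clock: 9.8
eef_pos: [457.3, -376.8, 225.3]
tool_rot: [3.141, 0.001, 1.728]
force: [1.5, -0.1, 0.6]
width: 85.3
gripper_force: 0.0
```

step_arm:
  series:
    - [[0, 0, 0, 0, 0, 0.25, 0], [0, 0, 0, 0, 0, 0.25, 0], [0, 0, 0, 0, 0, 0, 0]]

```text
clock: 10.1
eef_pos: [454.7, -373.5, 145.6]
tool_rot: [-3.135, -0.006, 1.727]
force: [-0.6, 0.5, 0.0]
width: 85.1
gripper_force: 0.0
```

```bash
python3 - <<'E'
from h import *
s=ctrl.read_state();print(s["clock"],s["eef_pos"],s["tool_rot"],s["width"])
p=ctrl.get_image("wrist");save(p,"w2")
print("pred",proj(p,[457,-376,23]))
for d in ctrl.recognise(p,"small_round_mid")[:2]: print(d["score"],d["centre"],ray(p,d["centre"],23))
hsv=cv2.cvtColor(p["img"],cv2.COLOR_RGB2HSV);m=((hsv[...,0]<14)&(hsv[...,1]>90)).astype(np.uint8)
n,l,st,ce=cv2.connectedComponentsWithStats(m)
for i in range(1,n):
    if st[i,4]>200: print(st[i])
E
```

```text
10.1 [ 454.69380575 -373.45385178  145.64494241] [-3.13530064 -0.0062503   1.7270012 ] 85.14305321198711
pred [np.float64(282.2422183883363), np.float64(196.48012746428782)]
0.93 [277.0, 203.9] [ 453.64726399 -383.20055614   23.        ]
0.74 [390.3, 229.7] [ 554.79566908 -390.79703054   23.        ]
[251   0  67  19 856]
[ 390   16   98   91 5218]
[ 252  161   56   64 1834]
```

View pics/w2.png

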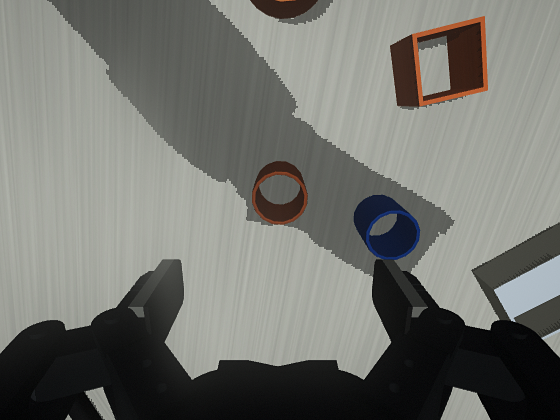

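```bash
python3 - <<'E'
from h import *
p=ctrl.get_image("wrist")
X=ray(p,(279.5,198.5),46);print(X,"check dia",ray(p,(307.5,198.5),46)-ray(p,(252,198.5),46))
s=ctrl.read_state();print(s["eef_pos"],s["tool_rot"])
d=X-s["eef_pos"];a=s["tool_rot"][2]
print("tx,ty mm",d[0]*np.cos(a)+d[1]*np.sin(a),d[0]*np.sin(a)-d[1]*np.cos(a))
E
```

```text
[ 458.59116897 -374.38835732   46.        ] check dia [43.19683941  6.9122538   0.        ]
[ 459.34592739 -375.01948609  151.03711113] [3.13967571e+00 1.52907903e-03 1.72862223e+00]
tx,ty mm 0.7419111832352829 -0.6461823094209045
```

step_arm:
  series:
    - [[0, 0, 0, 0.005, -0.004, 0.2, 0.25], [0, 0, 0, 0, 0, 0.25, 0.25], [0, 0, 0, 0, 0, 0.2, 0.25], [0, 0, 0, 0, 0, 0.15, 0.25], [0, 0, 0, 0, 0, 0.1, 0.25], [0, 0, 0, 0, 0, 0.04, 0.25], [0, 0, 0, 0, 0, 0, 0.25], [0, 0, 0, 0, 0, 0, 0.4], [0, 0, 0, 0, 0, 0, 0.6], [0, 0, 0, 0, 0, 0, 1], [0, 0, 0, 0, 0, 0, 1], [0, 0, 0, 0, 0, 0, 1]]

```text
clock: 11.45
eef_pos: [458.3, -374.9, 10.0]
tool_rot: [3.14, 0.002, 1.728]
force: [-1.3, 0.2, 5.4]
width: 43.0
gripper_force: 60.7
```

step_arm:
  series:
    - [[0, 0, 0, 0, 0, -0.1, 1], [0, 0, 0, 0, 0, -0.25, 1], [0, 0, 0, 0, 0, -0.3, 1], [0, 0, 0, 0, 0, -0.3, 1], [0, 0, 0, 0, 0, -0.2, 1], [0, 0, 0, 0, 0, 0, 1]]

```text
clock: 12.05
eef_pos: [460.2, -376.0, 187.1]
tool_rot: [3.134, 0.008, 1.727]
force: [0.9, -0.8, -0.2]
width: 43.0
gripper_force: 61.0
```

step_arm:
  series:
    - [[0, 0, 0, 0.15, 0.0264, 0, 1], [0, 0, 0, 0.3, 0.0513, 0, 1], [0, 0, 0, 0.3, 0.0513, 0, 1], [0, 0, 0, 0.3, 0.0513, 0, 1], [0, 0, 0, 0.3, 0.0513, 0, 1], [0, 0, 0, 0.3, 0.0513, 0, 1], [0, 0, 0, 0.3, 0.0513, 0, 1], [0, 0, 0, 0.3, 0.0513, 0, 1], [0, 0, 0, 0.3, 0.0513, 0, 1], [0, 0, 0, 0.3, 0.0513, 0, 1], [0, 0, 0, 0.3, 0.0513, 0, 1], [0, 0, 0, 0.237, 0.044, 0, 1]]

```text
clock: 13.25
eef_pos: [463.6, 144.1, 181.1]
tool_rot: [3.141, -0.001, 1.73]
force: [0.4, 0.0, -0.3]
width: 42.7
gripper_force: 61.0
```

step_arm:
  series:
    - [[0, 0, 0, 0, 0, 0, 1], [0, 0, 0, 0, 0, 0, 1], [0, 0, 0, 0, 0, 0, 1]]

```text
clock: 13.55
eef_pos: [464.0, 139.7, 180.7]
tool_rot: [-3.141, 0.001, 1.726]
force: [-0.2, -0.4, -1.6]
width: 43.2
gripper_force: 61.0
```

```bash
python3 - <<'E'
from h import *
p=ctrl.get_image("wrist");save(p,"w3");print(ctrl.read_state()["eef_pos"],ctrl.read_state()["width"])
E
```

```text
[464.14844808 139.47495355 180.67845488] 43.12520866179126
```

View pics/w3.png

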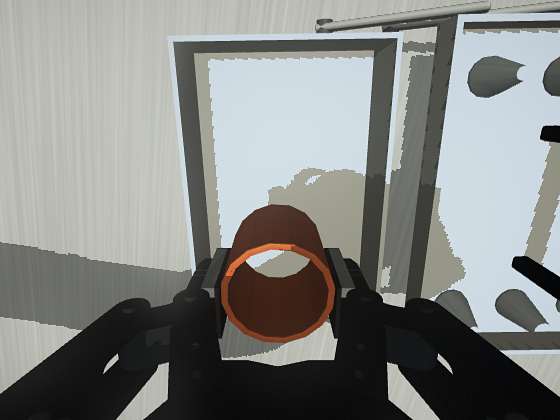

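The ring is held upright above the compartment, with clear walls on both sides. I lower it to the floor.

step_arm:
  series:
    - [[0, 0, 0, 0, 0, 0.2, 1], [0, 0, 0, 0, 0, 0.25, 1], [0, 0, 0, 0, 0, 0.25, 1], [0, 0, 0, 0, 0, 0.2, 1], [0, 0, 0, 0, 0, 0.1, 1], [0, 0, 0, 0, 0, 0.05, 1], [0, 0, 0, 0, 0, 0.03, 1], [0, 0, 0, 0, 0, 0.02, 1], [0, 0, 0, 0, 0, 0.005, 1], [0, 0, 0, 0, 0, 0, 1], [0, 0, 0, 0, 0, 0, 1]]

```text
clock: 14.7
eef_pos: [464.8, 141.3, 15.6]
tool_rot: [3.14, -0.0, 1.728]
force: [-0.0, -0.2, -0.7]
width: 42.9
gripper_force: 61.0
```

step_arm:
  series:
    - [[0, 0, 0, 0, 0, 0.007, 1], [0, 0, 0, 0, 0, 0.005, 1], [0, 0, 0, 0, 0, 0, 1]]

```text
clock: 15.0
eef_pos: [464.6, 141.4, 14.0]
tool_rot: [3.141, 0.0, 1.728]
force: [-1.2, -0.3, 7.1]
width: 42.5
gripper_force: 61.8
```

It is in contact with the floor. I release and rise.

step_arm:
  series:
    - [[0, 0, 0, 0, 0, 0, 0.4], [0, 0, 0, 0, 0, 0, 0.2], [0, 0, 0, 0, 0, 0, 0.2], [0, 0, 0, 0, 0, 0, 0.2], [0, 0, 0, 0, 0, -0.1, 0.2], [0, 0, 0, 0, 0, -0.25, 0.2], [0, 0, 0, 0, 0, -0.3, 0.2], [0, 0, 0, 0, 0, -0.3, 0.2], [0, 0, 0, 0, 0, -0.3, 0], [0, 0, 0, 0, 0, -0.2, 0], [0, 0, 0, 0, 0, 0, 0], [0, 0, 0, 0, 0, 0, 0]]

```text
clock: 16.2
eef_pos: [464.4, 141.0, 231.0]
tool_rot: [3.141, 0.0, 1.727]
force: [0.3, -0.5, 0.1]
width: 85.2
gripper_force: 0.0
```

```bash
python3 - <<'E'
from h import *
p=ctrl.get_image("wrist");save(p,"w4");s=ctrl.read_state();print(s["eef_pos"],s["width"],s["clock"])
print(proj(p,[464.6,141.4,50]))
d=np.array([650.8,170.5,0])-s["eef_pos"];a=s["tool_rot"][2]
print("tx,ty frac",(d[0]*np.cos(a)+d[1]*np.sin(a))/150,(d[0]*np.sin(a)-d[1]*np.cos(a))/150)
E
```

```text
[463.7315134  140.74022385 230.05960169] 85.55070944316685 16.25
[np.float64(278.97688151054064), np.float64(176.39933728821276)]
tx,ty frac 0.001285231727685859 1.2628050925298764
```

View pics/w4.png

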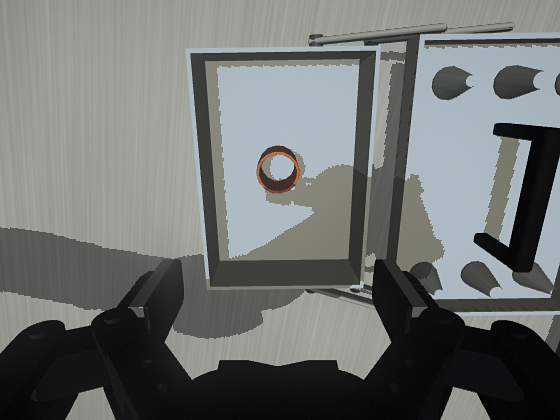

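The ring stands upright at (278,170) on the floor. I go back to the handle and grip it.

step_arm:
  series:
    - [[0, 0, 0, 0, 0.2, 0, 0], [0, 0, 0, 0, 0.3, 0, 0], [0, 0, 0, 0, 0.3, 0, 0], [0, 0, 0, 0, 0.3, 0, 0], [0, 0, 0, 0, 0.163, 0, 0], [0, 0, 0, 0, 0, 0, 0], [0, 0, 0, 0, 0, 0, 0]]

```text
clock: 16.95
eef_pos: [650.0, 170.7, 227.9]
tool_rot: [-3.137, 0.0, 1.728]
force: [-0.0, 0.1, -0.5]
width: 85.3
gripper_force: 0.0
```

step_arm:
  series:
    - [[0, 0, 0, 0, 0.006, 0.2, 0], [0, 0, 0, 0, 0, 0.25, 0], [0, 0, 0, 0, 0, 0.15, 0], [0, 0, 0, 0, 0, 0.08, 0], [0, 0, 0, 0, 0, 0, 0], [0, 0, 0, 0, 0, 0, 0.3], [0, 0, 0, 0, 0, 0, 0.6], [0, 0, 0, 0, 0, 0, 0.8], [0, 0, 0, 0, 0, 0, 1], [0, 0, 0, 0, 0, 0, 1], [0, 0, 0, 0, 0, 0, 1], [0, 0, 0, 0, 0, 0, 1]]

```text
clock: 18.15
eef_pos: [651.6, 170.8, 129.5]
tool_rot: [-3.14, 0.001, 1.729]
force: [-3.2, -1.1, 5.9]
width: 12.7
gripper_force: 58.9
```

step_arm:
  series:
    - [[0, 0, 0, 0, -0.003, -0.006, 1], [0, 0, 0, 0, -0.01, -0.017, 1], [0, 0, 0, 0, -0.018, -0.027, 1], [0, 0, 0, 0, -0.027, -0.036, 1], [0, 0, 0, 0, -0.038, -0.043, 1], [0, 0, 0, 0, -0.049, -0.046, 1], [0, 0, 0, 0, -0.062, -0.046, 1], [0, 0, 0, 0, -0.074, -0.043, 1]]

```text
clock: 18.95
eef_pos: [610.1, 163.8, 169.2]
tool_rot: [3.141, 0.001, 1.728]
force: [1.2, -1.7, -3.8]
width: 12.5
gripper_force: 58.5
```

step_arm:
  series:
    - [[0, 0, 0, 0, -0.085, -0.035, 1], [0, 0, 0, 0, -0.094, -0.024, 1], [0, 0, 0, 0, -0.1, -0.01, 1], [0, 0, 0, 0, -0.102, 0.006, 1], [0, 0, 0, 0, -0.1, 0.021, 1], [0, 0, 0, 0, -0.094, 0.035, 1], [0, 0, 0, 0, -0.085, 0.047, 1], [0, 0, 0, 0, -0.073, 0.056, 1]]

```text
clock: 19.75
eef_pos: [500.4, 145.1, 154.3]
tool_rot: [-3.14, 0.003, 1.727]
force: [3.4, -4.0, -6.3]
width: 12.9
gripper_force: 58.8
```

step_arm:
  series:
    - [[0, 0, 0, 0, -0.06, 0.06, 1], [0, 0, 0, 0, -0.048, 0.061, 1], [0, 0, 0, 0, -0.036, 0.058, 1], [0, 0, 0, 0, -0.025, 0.051, 1], [0, 0, 0, 0, -0.017, 0.042, 1], [0, 0, 0, 0, -0.006, 0.016, 1], [0, 0, 0, 0, -0.005, 0.015, 1], [0, 0, 0, 0, -0.003, 0.01, 1], [0, 0, 0, 0, -0.002, 0.008, 1], [0, 0, 0, 0, -0.002, 0.006, 1], [0, 0, 0, 0, 0, 0, 1], [0, 0, 0, 0, 0, 0, 1]]

```text
clock: 20.95
eef_pos: [470.9, 140.0, 105.4]
tool_rot: [-3.14, 0.003, 1.726]
force: [-0.5, -6.2, -0.3]
width: 12.9
gripper_force: 59.8
```

step_arm:
  series:
    - [[0, 0, 0, 0, 0, 0.005, 1], [0, 0, 0, 0, 0, 0.005, 1], [0, 0, 0, 0, 0, 0, 1], [0, 0, 0, 0, 0, 0, 1]]

```text
clock: 21.35
eef_pos: [471.0, 140.0, 105.2]
tool_rot: [-3.141, 0.004, 1.726]
force: [-3.0, -7.3, 13.3]
width: 12.6
gripper_force: 61.6
```

It pushes back firmly at 13 N, so it is home. I release and rise.

step_arm:
  series:
    - [[0, 0, 0, 0, 0, 0, 0.85], [0, 0, 0, 0, 0, 0, 0.5], [0, 0, 0, 0, 0, 0, 0], [0, 0, 0, 0, 0, 0, 0], [0, 0, 0, 0, 0, 0, 0], [0, 0, 0, 0, 0, -0.1, 0], [0, 0, 0, 0, 0, -0.25, 0], [0, 0, 0, 0, 0, -0.3, 0], [0, 0, 0, 0, 0, -0.3, 0], [0, 0, 0, 0, 0, 0, 0], [0, 0, 0, 0, 0, 0, 0]]

```text
clock: 22.45
eef_pos: [472.3, 142.6, 246.8]
tool_rot: [3.139, -0.0, 1.728]
force: [-0.8, -0.6, -0.2]
width: 85.6
gripper_force: 0.0
```

```bash
python3 - <<'E'
from h import *
p=ctrl.get_image("scene");save(p,"s9");s=ctrl.read_state();print(s["eef_pos"],s["force"],s["clock"])
E
```

```text
[471.40598312 142.1872277  245.54408464] [ 0.77984759  0.54814604 -1.78624829] 22.5
```

View pics/s9.png

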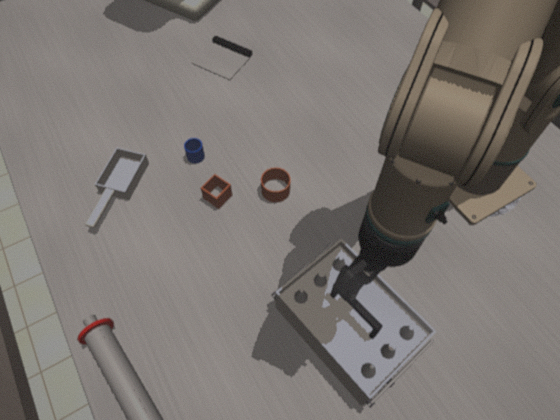

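The tray is home, with its corners at (342,244) and (432,330) as before. The bystanders have not moved and the gripper is clear.

```bash
python3 -c "
from cell import ctrl
print(ctrl.finish_job())"
```

```text
the job is handed in; nothing more can be done
None
```

The small round cutter stands upright in the compartment, the tray is back home on the box, the big round and square cutters were left where they stood, and the job was handed in at about 22.5 s of the 72 s allowed.

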